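# Run railing balls out of a tipping pan past a sorting card

### The arm

A 6-joint arm with a two-finger parallel gripper is mounted at the origin on the work surface. World frame = base frame: x ahead of the robot, y to its left, z up, the work surface at z = 0. Lengths are in mm, angles in rad, forces in N, time in s.
With the tool pointing down it reaches from about 275 to 825 mm from the base axis. Payload 5.2 kg.
Tool frame: the origin (TCP) lies at the very end of the fingers, on their centre line; the grasp point (between the pads) lies 19 mm behind it; z points along the fingers, y is the direction in which the jaws open and shut (so a half turn about z gives the same grasp; the last joint's range is limited). The gripper opens to 93 mm and grips with 3 to 60 N. Pads are 15 mm wide; open, the fingers measure 128 mm over their backs; the gripper's body (75 mm by 188 mm) begins 65 mm behind the grasp point.
Start: joints at [1.132, 0.259, 1.535, -0, 1.348, -0.203], TCP at [128.469, 534.79, 218.653] pointing down, gripper open.
Joint ranges: [-3.14, 3.14], [-0.91, 2.08], [0.19, 2.58], [-1.22, 4.36], [0.22, 2.71], [-3.12, 3.12]. Speed limits (rad/s): [2.57, 2.57, 3.14, 3.14, 3.14, 3.14].

### API

Orientations are given as [roll, pitch, yaw] about the fixed x, y, z axes, in that order (R = Rz(yaw) Ry(pitch) Rx(roll)).
In Python, from bench import robot gives the robot as it stands. The module is installed in compiled form; this text tells all that it offers. Calls block until the motion is done:
- robot.move_ptp(position, orientation): joint-space move of the TCP to a pose.
- robot.move_linear(position, ori=None, speed=150, f_stop=None): straight line of the TCP; ori=None keeps the orientation; speed is the mean speed in mm/s. With f_stop (N) it stops when the force on the tool has changed by that much, and returns True; else False.
- robot.move_j(angles): joint-space move.
- robot.move_gripper(opening): opening from 0.0 (shut) to 1.0 (fully open); the grip force is fixed at half the most; returns when the fingers have stopped.
- robot.sleep(seconds).
- robot.inverse_kinematics(position, orientation): joint angles nearest the present ones, or None.
- robot.get_image(name): name is "side" or "top"; returns a dict with "img" (420x560x3 uint8, blue, green, red), "fovy" (degrees; the focal length in pixels is half the picture's height over the tangent of half this angle, whatever the lens; pixels are square), "cx", "cy" (the principal point, pixels), "k1" (the pictures are not rectified: a ray, as slopes to the right and down, at radius r is drawn at 1 + k1 r^2 times it, then the intrinsics apply), "eye" and "orientation" of the camera in the world. Camera axes: x right, y down, z forward; pixel columns grow to the right and rows downward; lengths in mm; the calibration is good to about 2 mm. A picture is of the moment at which its call begins. There is no depth.
A pose or a line that the arm cannot do raises robot.MotionError and nothing moves.
- robot.hand_in(): hands the job in, once; it reports no verdict.
Readings, each from a call of its own:
- robot.current_t(): time.
- robot.current_qpos(): joint angles.
- robot.current_joint_vel(): joint speeds.
- robot.current_joint_efforts(): joint torques, N m.
- robot.current_tcp_pos(): TCP position.
- robot.current_eef_rot(): TCP orientation.
- robot.current_contact_force(): force on the tool from outside, world axes, zero at the start.
- robot.current_ft_torque(): the same for the moment, N m.
- robot.current_gripper_width(): opening from 0.0 (shut) to 1.0 (fully open).
Only numpy, scipy, OpenCV 4.12 (cv2) and the standard library are available. Lean on these libraries where they do the work, as an engineer would, in place of code of your own. Each camera call takes 0.05 s, during which the arm holds its last target.

### The job

Take the sorting card by its wooden grip out of its leaning pocket and stand its foot on the floor of the still untipped pan, slantwise behind the open mouth, so that it blocks most of the mouth and leaves one gap on the side where the empty grey bin stands. Still holding it there, press the pan down with the card, slowly, right to its stop, so that all three steel balls run along the card and out through the gap into the grey bin (none into the scrap tray beside it). Leave the pan tipped, then hang the card upright with both ends of its bar seated in the two hooks and let go, without pushing the other things on the bench about.

Things in the scene. Friction and masses are not known exactly. Their poses are not given: they have to be found in the camera images.
- card_grip (a point): Sorting card, 0.3 kg, thin aluminium blade with a round steel cross bar along its top and a wooden grip block (16 mm thick, 60 wide, 46 high) at the bar's middle. This point: in the block, 20 mm below its top, 120 mm above the blade's foot. x normal to the blade (pinch along it), y along the bar, z foot to grip. It starts leaning in the pocket: grasp with the tool tilted alike, draw out along z.
- card_foot (a point): Middle of the card's foot edge, same axes. Blade 150 mm wide, 105 mm high, 4 mm thick.
- card_end_a (a point): On the axis of the card's cross bar (diameter 10 mm, 218 mm long, sticking out 34 mm beyond the blade at both ends), 95 mm from its middle to the card's +y, 108 mm above the foot and so 12 mm below card_grip's level. This part of the bar goes in a hook.
- card_end_b (a point): The same on the card's -y side.
- rack_slot (a point): Blue sheet-metal pocket on the bench, 160 mm wide, fixed, holding the card at first. This point is the middle of its slot's bottom; the slot is 10 mm wide, 48 mm deep and leans 30 degrees, its top towards the pocket's own -x (the robot's side). Axes: the pocket's, z vertical.
- pan_mouth (a point): Steel tipping pan, flat floor 230 mm wide, 205 deep inside, side walls 45 high and 3 thick, back wall 55, rear corners cut off, front open but for a bead 2.5 high, 5 wide along the edge. This point: middle of the floor's front edge, moving with the pan. x from mouth to back wall, y along the mouth (left as seen from the robot), z normal to the floor.
- pan_hinge (a point): Middle of the pan's hinge axis, in the plane of the pan's floor, 130 mm behind the mouth, 200 mm above the bench; does not move. Axes: the fixed stand's: x from mouth to back, y along the hinge, z vertical. The stand's two posts rise just outside the pan's sides to 13 mm above this point.
- pan (a joint): Tip of the pan in rad: 0 level, positive mouth down. It begins about 0.09 back of level (the back stop) and its front stop is at 0.56 (32 degrees). Stiff friction hinge (0.8 N m): it stays where it is left; 8 to 12 N pressing on the floor 40 to 60 mm behind the mouth tips it.
- ball0_center (a point): Centre of a hollow steel railing ball, diameter 60 mm, about 0.1 kg; the three lie side by side at the back of the pan. The balls roll very freely.
- ball1_center (a point): Centre of the second ball, alike.
- ball2_center (a point): Centre of the third ball, alike.
- bin: Empty grey sheet-steel bin fixed on the bench below one half of the pan's mouth (left or right): 152 mm (its x) by 131 mm (its y), 95 mm high, walls 3 mm, open on top. Origin: centre of its underside.
- scrap: Low dark steel tray holding metal offcuts, fixed below the other half of the mouth: 152 by 126 mm, walls 50 mm, contents up to 65 mm high. Origin: centre of its underside.
- hook_mid (a point): Fixed stand with two steel hooks 190 mm apart along its y, each a 90-degree V open upwards, 12 mm wide along y, 50 mm across, lips 20 mm up. This point: midway, 190 mm above the bench, where the bar's axis lies when seated. x away from the robot, across the hooks; z vertical. Posts 60 mm behind each hook, 193 mm high, and a rail between them at 85 to 115 mm. The card may hang either way round.
- spray: Bystander: white can, diameter 60 mm, 190 mm high; origin centre of underside.
- jar: Bystander: amber jar, diameter 72 mm, 100 mm high; origin centre of underside.
- tube: Bystander: square steel tube 190 x 40 x 40 mm lying along its x; origin centre of underside.
- flange: Bystander: flat steel ring, diameter 120 mm, 14 mm high; origin centre of underside.
- wrench: Bystander: wrench lying flat.
- tin: Bystander: open tin, diameter 90 mm, 100 mm high; origin centre of underside.

How it is judged (in metres and radians):
On the way, in this order (a step that is already met when the one before it is completed fails the run):
1. The card has been drawn out of its pocket (distance between card_foot and rack_slot above 0.06 m and contact force between the fingers and card above 1 N), for 0.1 s.
2. The held card stands on the pan's floor at the mouth (foot middle 0 to 100 mm behind the edge, within 12 mm of the floor) before the pan is tipped past 0.12 rad (x of card_foot in the frame of pan_mouth between -0.01 and 0.1 m and y of card_foot in the frame of pan_mouth between -0.09 and 0.09 m and z of card_foot in the frame of pan_mouth between -0.012 and 0.012 m and contact force between the fingers and card above 1 N and value of joint pan below 0.12 rad), for 0.1 s.
3. With the card still held at the mouth (foot within 40 mm of the floor), the pan is tipped beyond 0.48 rad and all three balls are in the bin (x of card_foot in the frame of pan_mouth between -0.01 and 0.1 m and y of card_foot in the frame of pan_mouth between -0.09 and 0.09 m and z of card_foot in the frame of pan_mouth between -0.012 and 0.04 m and contact force between the fingers and card above 1 N and value of joint pan above 0.48 rad and x of ball0_center in the frame of bin between -0.072 and 0.072 m and y of ball0_center in the frame of bin between -0.062 and 0.062 m and height (world z) of each of ball0_center, ball1_center, ball2_center below 0.095 m and x of ball1_center in the frame of bin between -0.072 and 0.072 m and y of ball1_center in the frame of bin between -0.062 and 0.062 m and x of ball2_center in the frame of bin between -0.072 and 0.072 m and y of ball2_center in the frame of bin between -0.062 and 0.062 m), for 0.2 s.
At the end, for the whole second after the job is handed in: All three balls are inside the grey bin, the pan is still tipped (beyond 0.4 rad), and the card hangs at rest and released with both bar ends in the hooks (each end within 6 mm in height and 7 mm across of its seat, card within 13 mm of the middle along the bar and within 0.2 rad of upright) (x of ball0_center in the frame of bin between -0.072 and 0.072 m and y of ball0_center in the frame of bin between -0.062 and 0.062 m and height (world z) of each of ball0_center, ball1_center, ball2_center below 0.095 m and x of ball1_center in the frame of bin between -0.072 and 0.072 m and y of ball1_center in the frame of bin between -0.062 and 0.062 m and x of ball2_center in the frame of bin between -0.072 and 0.072 m and y of ball2_center in the frame of bin between -0.062 and 0.062 m and x of card_end_a in the frame of hook_mid between -0.007 and 0.007 m and z of card_end_a in the frame of hook_mid between -0.006 and 0.006 m and x of card_end_b in the frame of hook_mid between -0.007 and 0.007 m and z of card_end_b in the frame of hook_mid between -0.006 and 0.006 m and y of card_grip in the frame of hook_mid between -0.013 and 0.013 m and angle between card_grip's own z axis and vertical below 0.2 rad and value of joint pan above 0.4 rad and linear speed of card below 0.03 m/s); the robot touches nothing.
It fails at once if A bystander is pushed more than 50 mm (distance of any of spray, jar, tube, flange, wrench, tin from where it was at the start of the episode above 0.05 m).
It also fails if it takes over 64 s, if anything falls off the work surface, if the arm or the gripper's body presses on something with over 40 N, if the wrist force passes 120 N, or if a joint passes its speed limit or range.

## Working session

There is one attempt and no reset: what is moved stays moved. The work goes in short steps, each a Python script; the robot and the scene stay as the last script left them, time stands still between calls to the robot, and variables do not carry over. Pictures are saved under pics/ and viewed, and the job is handed in when it is done.

```bash
mkdir -p pics; ls; python3 - <<'E'
from bench import robot
import cv2
for n in("side","top"):
    d=robot.get_image(n); cv2.imwrite(f"pics/{n}0.png",d["img"]); print({k:v for k,v in d.items() if k!="img"})
print(robot.current_t(),robot.current_tcp_pos(),robot.current_eef_rot(),robot.current_gripper_width())
E
```

```text
pics
{'fovy': 51.28983531255704, 'cx': 285.8155963043404, 'cy': 207.91247822551523, 'k1': 0.014576449334447149, 'eye': array([  460.70696429, -1034.16103275,   884.69499378]), 'orientation': array([-2.19430439,  0.00801486, -0.10474349])}
{'fovy': 48.40450098206827, 'cx': 276.38139239970826, 'cy': 209.85865426767867, 'k1': -0.0015182525578912366, 'eye': array([ 402.87565489,   14.48147706, 1471.43866222]), 'orientation': array([-3.04184322, -0.00576552, -1.59202547])}
0.1 [128.26717665 534.36246447 217.94801916] [-3.14006923e+00 -3.02030788e-04  2.90578499e+00] 0.9959101273114673
```

View pics/side0.png

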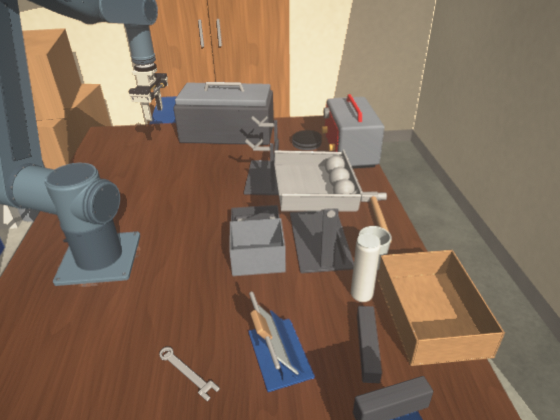

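View pics/top0.png

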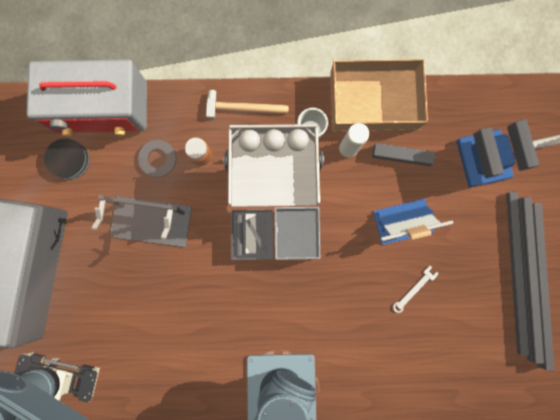

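```bash
cat > h.py <<'E'
import numpy as np, cv2
from scipy.spatial.transform import Rotation as R
CAM={'side':dict(fovy=51.28983531255704,cx=285.8155963043404,cy=207.91247822551523,k1=0.014576449334447149,eye=np.array([460.70696429,-1034.16103275,884.69499378]),o=[-2.19430439,0.00801486,-0.10474349]),
'top':dict(fovy=48.40450098206827,cx=276.38139239970826,cy=209.85865426767867,k1=-0.0015182525578912366,eye=np.array([402.87565489,14.48147706,1471.43866222]),o=[-3.04184322,-0.00576552,-1.59202547])}
def proj(n,P):
    c=CAM[n];f=210/np.tan(np.radians(c['fovy']/2));M=R.from_euler('xyz',c['o']).as_matrix()
    q=(np.atleast_2d(P)-c['eye'])@M; s=q[:,:2]/q[:,2:]; r2=(s**2).sum(1,keepdims=True)
    return s*(1+c['k1']*r2)*f+[c['cx'],c['cy']]
def ray(n,uv):
    c=CAM[n];f=210/np.tan(np.radians(c['fovy']/2));M=R.from_euler('xyz',c['o']).as_matrix()
    d=(np.array(uv,float)-[c['cx'],c['cy']])/f; s=d.copy()
    for _ in range(10): s=d/(1+c['k1']*(s**2).sum())
    return c['eye'],M@np.array([s[0],s[1],1])
def atz(n,uv,z):
    e,d=ray(n,uv); return e+d*(z-e[2])/d[2]
def tri(a,b):
    A=np.zeros((3,3));v=np.zeros(3);L=[]
    for n,uv in(('side',a),('top',b)):
        e,d=ray(n,uv);d=d/np.linalg.norm(d);Pm=np.eye(3)-np.outer(d,d);A+=Pm;v+=Pm@e;L.append((e,Pm))
    x=np.linalg.solve(A,v); return x,[np.linalg.norm(P@(x-e)) for e,P in L]
def crop(src,x0,y0,w,h,k,out,step=10):
    im=cv2.imread(src)[y0:y0+h,x0:x0+w]; im=cv2.resize(im,None,fx=k,fy=k,interpolation=cv2.INTER_CUBIC)
    for x in range((x0+step-1)//step*step,x0+w,step):
        cv2.line(im,((x-x0)*k,0),((x-x0)*k,6),(0,255,255),1)
        cv2.putText(im,str(x),((x-x0)*k,16),0,.35,(0,255,255),1)
    for y in range((y0+step-1)//step*step,y0+h,step):
        cv2.line(im,(0,(y-y0)*k),(6,(y-y0)*k),(0,255,255),1)
        cv2.putText(im,str(y),(8,(y-y0)*k+4),0,.35,(0,255,255),1)
    cv2.imwrite(out,im)
E
python3 - <<'E'
from h import *
crop('pics/side0.png',230,280,95,110,5,'pics/s_card.png')
crop('pics/top0.png',360,190,100,65,7,'pics/t_card.png')
crop('pics/side0.png',215,105,185,170,4,'pics/s_pan.png')
crop('pics/top0.png',210,110,125,160,4,'pics/t_pan.png')
crop('pics/top0.png',80,180,125,75,6,'pics/t_hook.png')
crop('pics/side0.png',235,100,60,100,6,'pics/s_hook.png')
E
```

```text
(no output)
```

View pics/s_card.png

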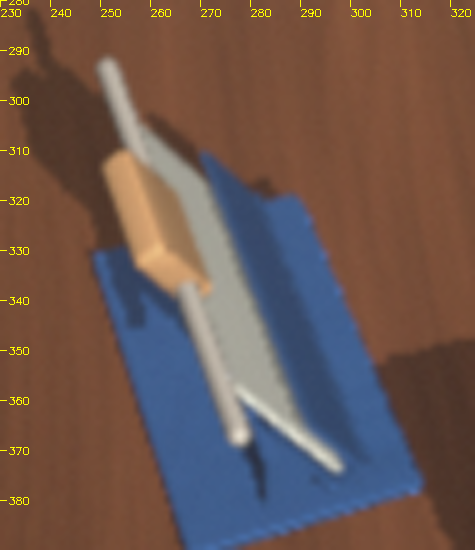

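View pics/t_card.png

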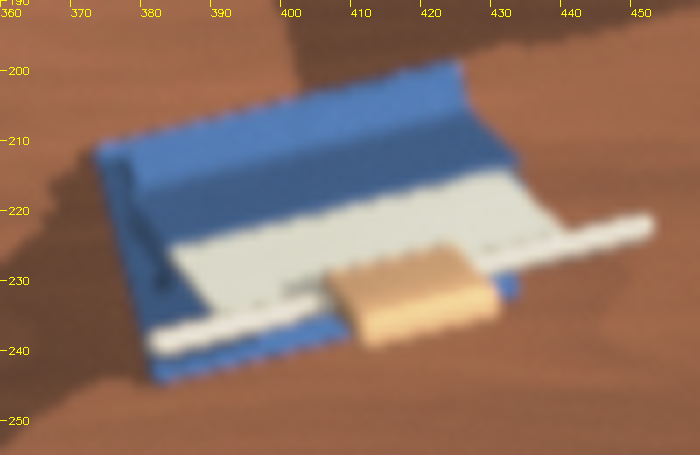

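View pics/s_pan.png

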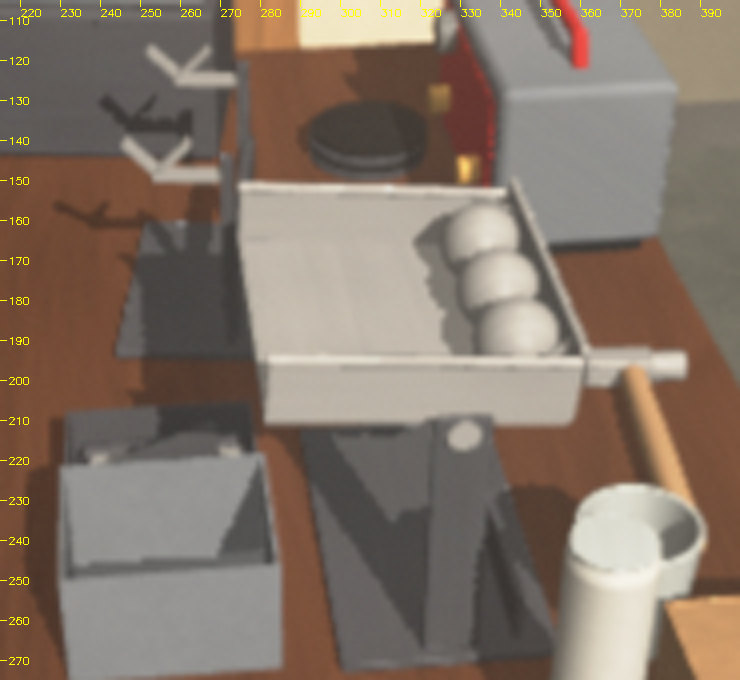

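View pics/t_pan.png

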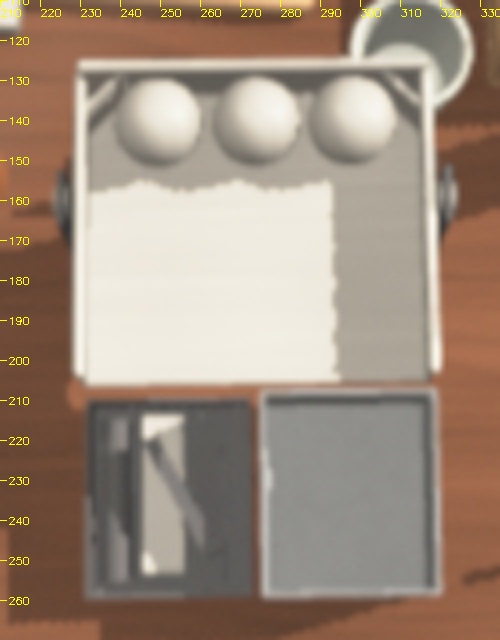

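View pics/t_hook.png

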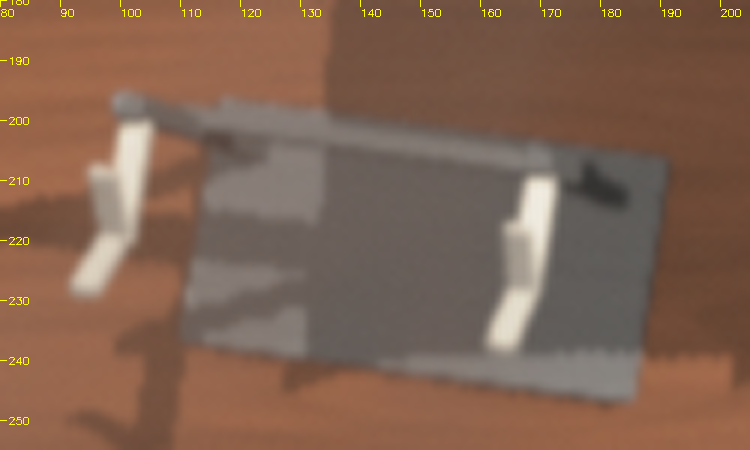

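View pics/s_hook.png

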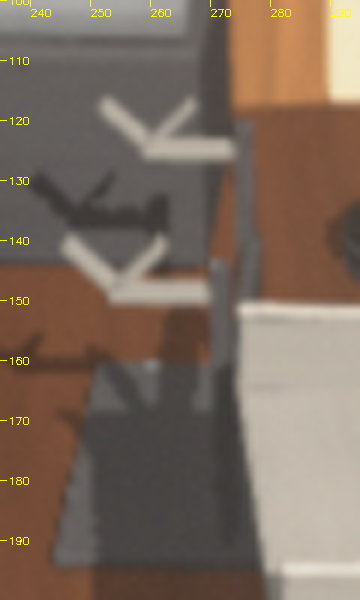

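```bash
python3 - <<'E'
from h import *
np.set_printoptions(precision=1,suppress=True)
pts=dict(barA=((251,292.5),(381.5,239)),barB=((278,367),(452,221.5)),
 bladeTA=None,
 hLnear=((251,117),(93.5,228)),hLfar=((266.5,117.5),(96,208)),hRnear=((245,140),(163,238)),hRfar=((262,140),(165.5,217.5)),
 panFL_top=((274.5,151.5),(229.5,204)),panFR_top=((281,358/4+105+.5),(319,202.5)),panBRtop=((360,194.5),(315.5,126.5)),panBLtop=((341,152.5),(230.5,126)),
 ballL=((335,163),(249,140)),ballM=((339.5,174.5),(274.3,140)),ballR=((344,187),(297.5,140.5)),
 binNR=((231,221),(320.5,258.5)),)
for k,v in pts.items():
    if v: print(k,*tri(*v))
# bin rim at z=95 ; corners top
for uv in((276,208.5),(319,208),(320,258.5),(277,258.5)): print('bin',atz('top',uv,95))
for uv in((232,210.5),(272.5,210.5),(272,258.5),(231.5,258.5)): print('scrap',atz('top',uv,50))
for uv in((375,211),(424,199),(432,233),(381,244.5)): print('rack',uv,atz('top',uv,0))
for uv in((249,330),(291,318),(314,377),(267,389)): print('rackside',uv,atz('side',uv,0))
for uv in((112,202),(191,206),(186,246.5),(111,237)): print('hookbase',atz('top',uv,0))
E
```

```text
barA [ 447.7 -300.   113. ] [np.float64(0.5468765097168617), np.float64(0.5468765097168057)]
barB [ 493.9 -508.2  113.7] [np.float64(0.11371510830458069), np.float64(0.11371510830452396)]
hLnear [487.9 500.4 205.6] [np.float64(2.3690769670590868), np.float64(2.3690769670591703)]
hLfar [544.1 495.9 202.4] [np.float64(0.8574605061755228), np.float64(0.8574605061756877)]
hRnear [458.5 312.3 206.6] [np.float64(0.7841129842341318), np.float64(0.7841129842340144)]
hRfar [514.8 305.7 206.3] [np.float64(0.13144275512962167), np.float64(0.1314427551298226)]
panFL_top [542.9 127.2 256.3] [np.float64(0.6894598306050829), np.float64(0.6894598306051235)]
panFR_top [ 541.  -107.1  256.5] [np.float64(0.3333956090938411), np.float64(0.33339560909391075)]
panBRtop [ 749.3 -105.5  240.7] [np.float64(0.2541211893047655), np.float64(0.25412118930497674)]
panBLtop [750.5 123.7 242.7] [np.float64(4.231583058053272), np.float64(4.231583058053526)]
ballL [718.   74.6 234.8] [np.float64(0.5030401353820615), np.float64(0.5030401353822622)]
ballM [716.8   6.2 236.4] [np.float64(1.0200975467388895), np.float64(
[... 155 characters left out ...]
245167131703184), np.float64(6.245167131703174)]
bin [544.5   4.7  95. ]
bin [ 543.4 -122.8   95. ]
bin [ 394.5 -121.2   95. ]
bin [397.2   4.9  95. ]
scrap [545.8 138.9  50. ]
scrap [543.2  15.2  50. ]
scrap [397.3  19.7  50. ]
scrap [399.9 142.1  50. ]
rack (375, 211) [ 539.8 -309.5    0. ]
rack (424, 199) [ 574.9 -467.     0. ]
rack (432, 233) [ 466.4 -486.6    0. ]
rack (381, 244.5) [ 433.6 -323.9    0. ]
rackside (249, 330) [ 436.5 -318.3    0. ]
rackside (291, 318) [ 544.9 -292.4    0. ]
rackside (314, 377) [ 577.1 -464.9    0. ]
rackside (267, 389) [ 470.  -482.6    0. ]
hookbase [585.7 522.4   0. ]
hookbase [567.8 272.8   0. ]
hookbase [440.3 288.8   0. ]
hookbase [475.  524.1   0. ]
```

```bash
cat >> h.py <<'E'
def box(x,y,z):
    return [((a,b,c),(d,e,f)) for a in x for b in y for c in z for d in x for e in y for f in z if (a!=d)+(b!=e)+(c!=f)==1]
CARD=box((-8,8),(-30,30),(94,140))+box((-2,2),(-75,75),(0,105))+[((0,-109,108),(0,109,108))]
def over(cam,im,edges,T,Rm,x0,y0,w,h,k,out,col=(0,0,255)):
    im=im[y0:y0+h,x0:x0+w]; im=cv2.resize(im,None,fx=k,fy=k,interpolation=cv2.INTER_CUBIC)
    for a,b in edges:
        p=proj(cam,np.array([a,b])@Rm.T+T); p=((p-[x0,y0]+.5)*k).astype(int)
        cv2.line(im,tuple(map(int,p[0])),tuple(map(int,p[1])),col,1)
    cv2.imwrite(out,im); return im
E
python3 - <<'E'
from h import *
bar=np.array([470.8,-404.1,113.4])
S=cv2.imread('pics/side0.png');T=cv2.imread('pics/top0.png')
o=[]
for t in(26,30,36):
    Rm=R.from_euler('z',12.5,degrees=True).as_matrix()@R.from_euler('y',-t,degrees=True).as_matrix()
    f=bar-Rm@[0,0,108.]; print(t,f)
    a=over('side',S,CARD,f,Rm,235,280,75,105,3,'pics/x.png'); b=over('top',T,CARD,f,Rm,370,190,90,60,3,'pics/x.png')
    h=np.zeros((315+180,270,3),np.uint8);h[:315,:225]=a;h[315:]=b;o.append(h)
cv2.imwrite('pics/ov.png',cv2.resize(np.hstack(o),(800,489)))
cv2.imwrite('pics/ov30.png',o[1])
E
```

```text
26 [ 517.02184003 -393.85286477   16.330243  ]
30 [ 523.51998438 -392.41226085   19.86925639]
36 [ 532.77605864 -390.36023859   26.02616461]
```

View pics/ov.png

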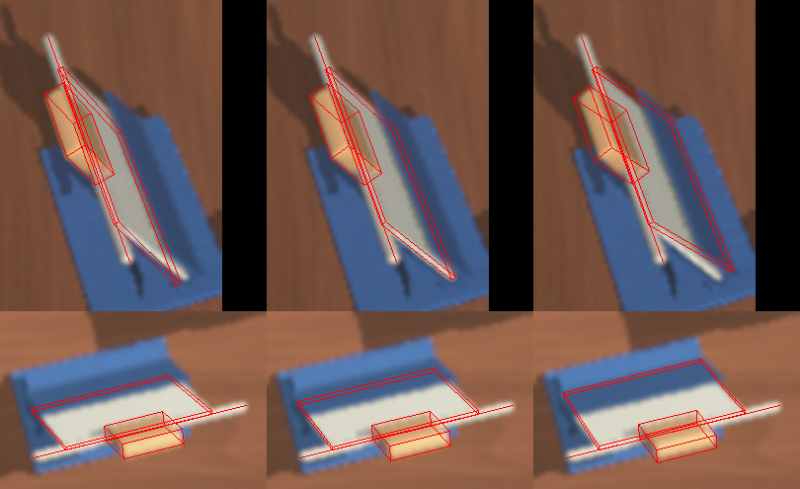

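```bash
python3 - <<'E'
from h import *
from scipy.optimize import minimize, least_squares
M={}
for n,(x0,y0,w,h) in dict(side=(240,300,45,50),top=(395,215,50,35)).items():
    im=cv2.imread(f'pics/{n}0.png')
    big=cv2.resize(im[y0:y0+h,x0:x0+w],None,fx=6,fy=6,interpolation=cv2.INTER_CUBIC)
    b,g,r=[big[...,i].astype(int) for i in range(3)]
    m=((r-b>45)&(r>135)).astype(np.uint8)
    nl,lab,st,_=cv2.connectedComponentsWithStats(m); i=1+st[1:,4].argmax(); m=(lab==i).astype(np.uint8)
    M[n]=(m,x0,y0); v=big.copy(); v[m>0]=(0,255,0); cv2.imwrite(f'pics/m_{n}.png',np.hstack([big,v])); print(n,m.sum()/36)
E
```

```text
side 319.44444444444446
top 935.75
```

View pics/m_side.png

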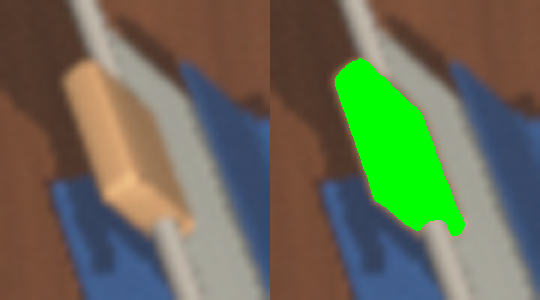

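View pics/m_top.png

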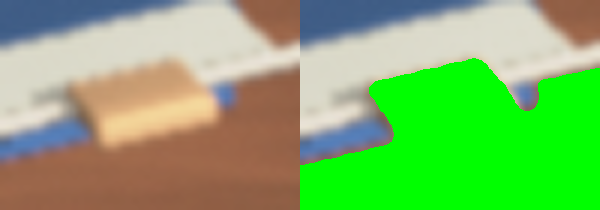

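```bash
python3 - <<'E'
from h import *
from scipy.optimize import least_squares
c=lambda x,y,x0,y0,k:((x+.5)/k-.5+x0,(y+.5)/k-.5+y0)
obs=[]
for p,m in [((65,78),(-8,30,140)),((88,58),(8,30,140)),((103,197),(-8,-30,140)),((130,178),(8,-30,140)),((192,225),(8,-30,94))]:
    obs.append(('side',c(*p,240,300,6),m))
for p,m in [((70,87),(8,30,94)),((180,58),(8,-30,94)),((215,95),(8,-30,140)),((98,122),(8,30,140)),((103,147),(-8,30,140)),((217,122),(-8,-30,140))]:
    obs.append(('top',c(*p,395,215,6),m))
# bar ends
obs+= [('side',(250.4,292.2),(0,108,108)),('side',(277.8,366.8),(0,-108,108)),('top',(381.2,238.4),(0,108,108)),('top',(452.3,221),(0,-108,108))]
def f(p):
    Rm=(R.from_euler('z',p[3])*R.from_euler('y',-p[4])*R.from_euler('x',p[5])).as_matrix()
    return np.concatenate([proj(n,Rm@np.array(m,float)+p[:3])[0]-uv for n,uv,m in obs])
s=least_squares(f,[520,-392,20,.2,.5,0]);p=s.x
print(p[:3],np.degrees(p[3:]),np.round(s.fun.reshape(-1,2),2).tolist())
Rm=(R.from_euler('z',p[3])*R.from_euler('y',-p[4])*R.from_euler('x',p[5])).as_matrix()
print('grip',Rm@[0,0,120.]+p[:3],'bar',Rm@[0,0,108.]+p[:3])
a=over('side',cv2.imread('pics/side0.png'),CARD,p[:3],Rm,235,280,75,105,5,'pics/a1.png');b=over('top',cv2.imread('pics/top0.png'),CARD,p[:3],Rm,370,190,90,60,5,'pics/a2.png')
# slot bottom line estimate
E
```

```text
[ 521.89916726 -394.22399139   18.50042803] [12.82439084 29.17678058 -0.84751587] [[-1.56, -0.64], [0.55, -1.33], [-0.75, 0.37], [1.01, -0.67], [1.47, 1.11], [-1.36, -0.75], [0.06, -0.74], [0.68, -0.22], [-0.2, 0.26], [-0.51, 0.96], [0.77, 0.17], [0.09, 0.47], [-0.04, 0.78], [-0.22, 0.69], [0.3, 0.61]]
grip [ 464.47002844 -405.47690585  123.26333144] bar [ 470.21294232 -404.3516144   112.7870411 ]
```

View pics/a1.png

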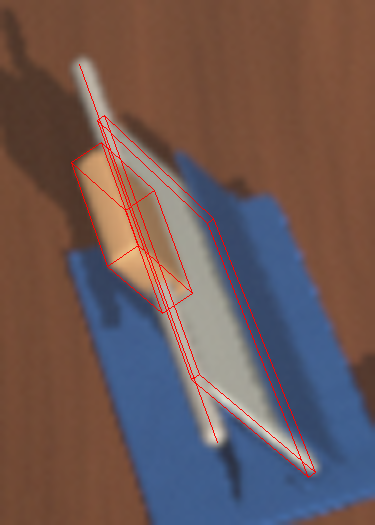

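View pics/a2.png

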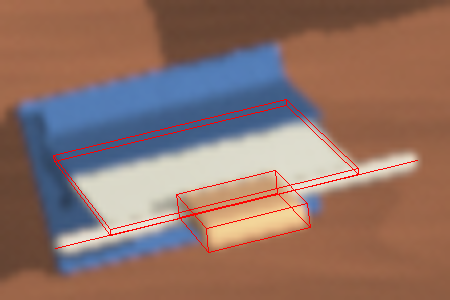

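```bash
cat >> h.py <<'E'
def tool(Rc,foot,s=1,dy=0.,up=101.):
    """card rotation matrix, foot position -> TCP pos, rpy"""
    Rt=np.column_stack([s*Rc[:,1],s*Rc[:,0],-Rc[:,2]])
    return np.asarray(foot)+Rc@np.array([0,dy,up]), R.from_matrix(Rt).as_euler('xyz')
def Rcard(yaw,lean=0.):  # lean: top towards card -x
    return (R.from_euler('z',yaw,degrees=True)*R.from_euler('y',-lean,degrees=True)).as_matrix()
MOUTH0=np.array([538.,10.,0]); HX=667.5; HY=10.; HZ=200.; PY=-.4
def pan(th):  # mouth frame at joint angle th
    Rp=(R.from_euler('z',PY,degrees=True)*R.from_euler('y',-th)).as_matrix()
    return Rp, np.array([HX,HY,HZ])+Rp@np.array([-130,0,0.])
def cardpan(th,x,y,z,psi):
    Rp,o=pan(th); return Rp@Rcard(psi), o+Rp@np.array([x,y,z])
E
python3 - <<'E'
from h import *
from bench import robot
np.set_printoptions(precision=2,suppress=True)
for t in(.56,0,-.09): print(pan(t)[1])
for uv in ((225.5,160.5),(321.5,158)): print('knob',atz('top',uv,200))
grip=np.array([464.5,-405.2,123.3]); Rc=Rcard(12.8,30); foot=grip-Rc@[0,0,120]
print('foot',foot)
for s in(1,-1):
    for nm,(Rr,f) in dict(pre=(Rc,foot+80*Rc[:,2]),grasp=(Rc,foot),out=(Rc,foot+120*Rc[:,2]),pan_hi=cardpan(-.09,47.5,35,90,-30),pan=cardpan(-.09,47.5,35,0,-30),tip=cardpan(.56,47.5,35,0,-30),tiphi=cardpan(.56,47.5,35,100,-30),hookhi=(Rcard(-8.8),np.array([501.5,403.6,182.])),hook=(Rcard(-8.8),np.array([501.5,403.6,82.]))).items():
        p,o=tool(Rr,f,s); print(s,nm,p,o,robot.inverse_kinematics(p,o))
E
```

```text
[557.36  10.77 130.95]
[537.5   10.91 200.  ]
[538.03  10.9  211.68]
knob [669.85 142.07 200.  ]
knob [ 671.56 -123.44  200.  ]
foot [ 523.01 -391.91   19.38]
1 pre [ 434.76 -411.96  176.13] [2.62 0.   1.79] [-1.27  0.29  1.74  0.58  1.14 -1.75]
1 grasp [ 473.76 -403.1   106.85] [2.62 0.   1.79] [-1.19  0.39  1.78  0.64  0.98 -1.78]
1 out [ 415.25 -416.39  210.77] [2.62 0.   1.79] [-1.31  0.24  1.7   0.56  1.23 -1.73]
1 pan_hi [602.75  45.45 397.64] [-3.06  0.04  1.04] [-0.1   0.38  0.94 -0.01  1.91  0.42]
1 pan [594.66  45.51 308.01] [-3.06  0.04  1.04] [-0.1   0.37  1.17 -0.01  1.69  0.42]
1 tip [544.2   45.86 241.75] [ 2.64 -0.27  1.11] [-0.19 -0.08  2.    0.15  0.68  0.25]
1 tiphi [491.08  46.23 326.48] [ 2.64 -0.27  1.11] [-0.22 -0.26  1.93  0.14  0.93  0.26]
1 hookhi [501.5 403.6 283. ] [3.14 0.   1.42] [ 0.5   0.4   1.18 -0.    1.56  0.66]
1 hook [501.5 403.6 183. ] [3.14 0.   1.42] [ 0.5   0.45  1.34 -0.    1.35  0.66]
-1 pre [ 434.76 -411.96  176.13] [-2.62  0.   -1.35] [-1.27  0.29  1.74  0.58  1.14  1.4 ]
-1 grasp [ 473.76 -403.1   106.85] [-2.62  0.   -1.35] [-1.19  0.39  1.78  0.64  0.98  1.36]
-1 out [ 415.25 -416.39  210.77] [-2.62  0.   -1.35] [-1.31  0.24  1.7   0.56  1.23  1.41]
-1 pan_hi [602.75  45.45 397.64] [ 3.06 -0.04 -2.1 ] [-0.1   0.38  0.94 -0.01  1.91 -2.72]
-1 pan [594.66  45.51 308.01] [ 3.06 -0.04 -2.1 ] [-0.1   0.37  1.17 -0.01  1.69 -2.72]
-1 tip [544.2   45.86 241.75] [-2.64  0.27 -2.03] [-0.19 -0.08  2.    0.15  0.68 -2.89]
-1 tiphi [491.08  46.23 326.48] [-2.64  0.27 -2.03] [-0.22 -0.26  1.93  0.14  0.93 -2.88]
-1 hookhi [501.5 403.6 283. ] [-3.14  0.   -1.72] [ 0.5   0.4   1.18 -0.    1.56 -2.48]
-1 hook [501.5 403.6 183. ] [-3.14  0.   -1.72] [ 0.5   0.45  1.34 -0.    1.35 -2.48]
```

```bash
sed -i 's/HX=667.5/HX=669.5/' h.py; python3 - <<'E'
from h import *
from bench import robot
grip=np.array([464.5,-405.2,123.3]); Rc=Rcard(12.8,30); foot=grip-Rc@[0,0,120]
T=robot.current_t
p,o=tool(Rc,foot+110*Rc[:,2]); 
q=robot.inverse_kinematics(p,o)
robot.move_linear([128,440,400],speed=300); print(T())
r,_=tool(Rc,foot+200*Rc[:,2]); robot.move_ptp(r,o); print(T())
p,o=tool(Rc,foot+60*Rc[:,2]); robot.move_linear(p,o,speed=200); print(T(),robot.current_tcp_pos(),p,robot.current_contact_force())
for n in("side","top"):
    d=robot.get_image(n); cv2.imwrite(f"pics/{n}1.png",d["img"])
crop('pics/side1.png',215,250,110,130,4,'pics/s1.png')
crop('pics/top1.png',360,180,110,90,5,'pics/t1.png')
for n in("side","top"): print(proj(n,robot.current_tcp_pos()))
E
```

```text
0.9333
4.1083
4.9583 [ 444.71688248 -410.21178865  159.62741029] [ 444.50943824 -409.7417442   158.80704156] [ 0.44182795 -0.2250831   0.19489693]
[[250.09217731 315.66787673]]
[[424.73770114 238.49755313]]
```

View pics/s1.png

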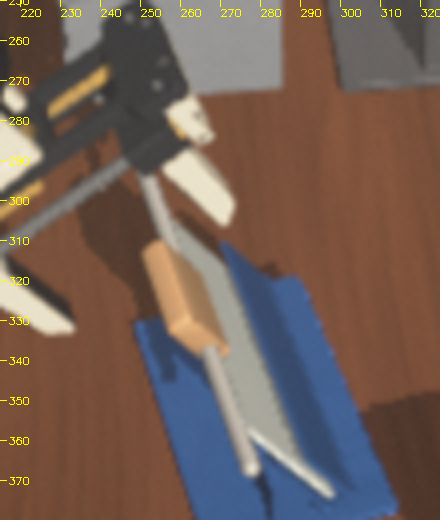

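View pics/t1.png

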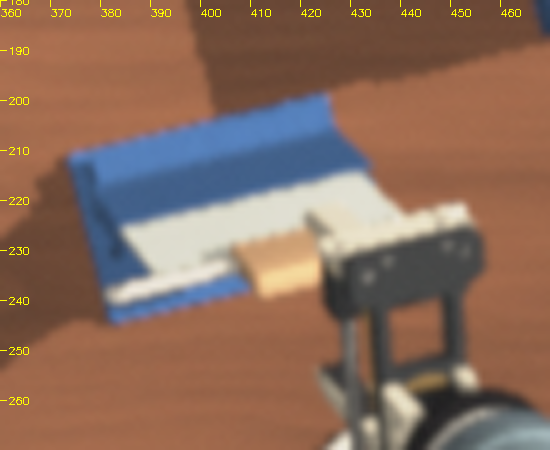

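```bash
python3 - <<'E'
from h import *
from bench import robot
Rt=R.from_euler('xyz',robot.current_eef_rot()).as_matrix();p=robot.current_tcp_pos()
for s in(1,-1):
  for x in(-7.5,7.5):
    print(s,x,[proj(n,p+Rt@[x,s*52.,0]).round(1).tolist() for n in('top','side')])
E
```

```text
1 -7.5 [[[425.9, 221.7]], [[271.2, 304.4]]]
1 7.5 [[[420.7, 223.0]], [[269.1, 299.3]]]
-1 -7.5 [[[428.6, 253.5]], [[231.0, 332.1]]]
-1 7.5 [[[423.6, 254.8]], [[229.4, 326.7]]]
```

```bash
python3 - <<'E'
from h import *
from bench import robot
grip=np.array([464.5,-405.2,123.3]); Rc=Rcard(12.8,30); foot=grip-Rc@[0,0,120]
T=robot.current_t
p,o=tool(Rc,foot); print(robot.move_linear(p,o,speed=80,f_stop=8)); print(T(),robot.current_tcp_pos(),p)
robot.move_gripper(0.0); print(T(),robot.current_gripper_width()*93,robot.current_contact_force())
p2,o=tool(Rc,foot+60*Rc[:,2]); print(robot.move_linear(p2,o,speed=60,f_stop=25)); print(T(),robot.current_tcp_pos(),robot.current_gripper_width()*93,robot.current_contact_force())
p2,o=tool(Rc,foot+110*Rc[:,2]); print(robot.move_linear(p2,o,speed=150,f_stop=25));
p2,o=tool(Rcard(0),[480,-380,170]); robot.move_ptp(p2,o);print(T(),robot.current_tcp_pos(),robot.current_gripper_width()*93,robot.current_contact_force())
for n in("side","top"):
    d=robot.get_image(n); cv2.imwrite(f"pics/{n}2.png",d["img"])
E
```

```text
False
5.9583 [ 473.90985521 -403.28928724  107.03772672] [ 473.76391887 -403.09528927  106.84551733]
7.1333 16.223677584859594 [-1.87997505 -0.54435843 -0.75583991]
False
8.2833 [ 444.48729012 -409.46270059  158.42456499] 15.771114221804925 [-0.16808836  1.42688637 -3.23513534]
False
9.625 [ 479.7956331  -378.93489233  269.04589389] 15.809832140071013 [-0.40668115 -0.66150564 -3.86432108]
```

View pics/side2.png

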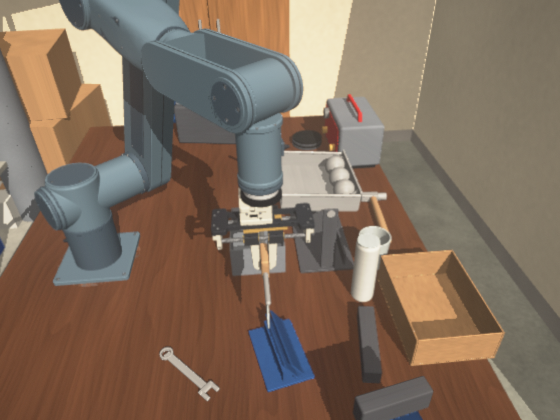

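View pics/top2.png

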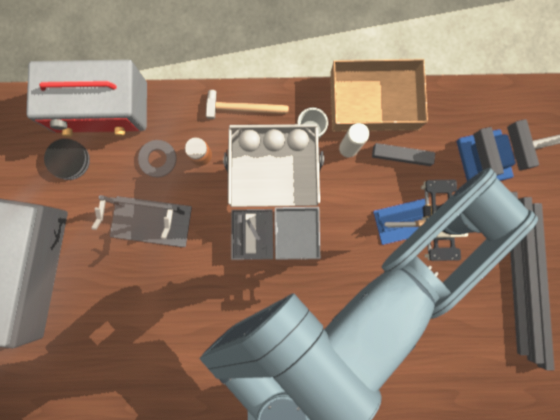

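```bash
python3 - <<'E'
from h import *
f=np.array([480,-380,170.]);f=f+[-.2,1.07,-1.95]
over('side',cv2.imread('pics/side2.png'),CARD,f,Rcard(0),225,205,90,130,6,'pics/s2.png')
over('top',cv2.imread('pics/top2.png'),CARD,f,Rcard(0),375,195,105,60,7,'pics/t2.png')
crop('pics/top2.png',375,195,105,60,7,'pics/t2b.png')
E
```

```text
(no output)
```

View pics/s2.png

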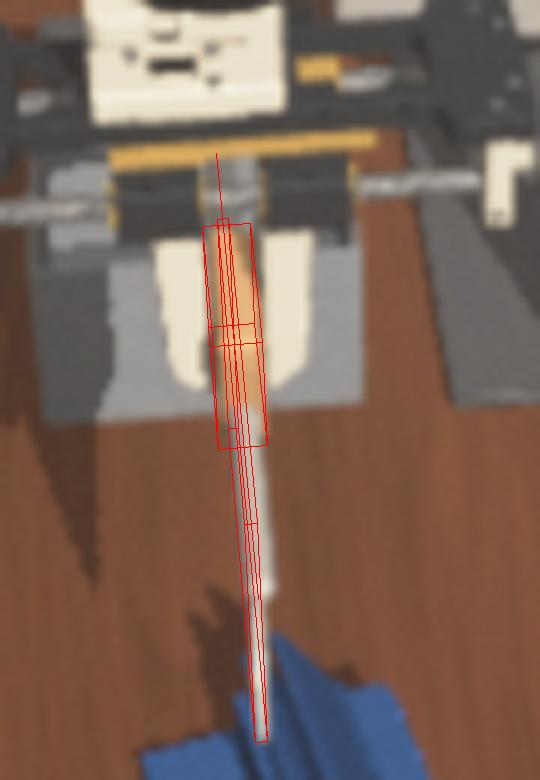

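View pics/t2.png

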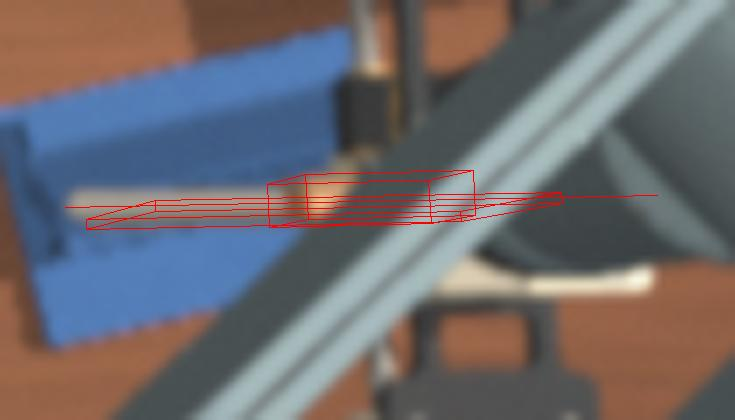

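View pics/t2b.png

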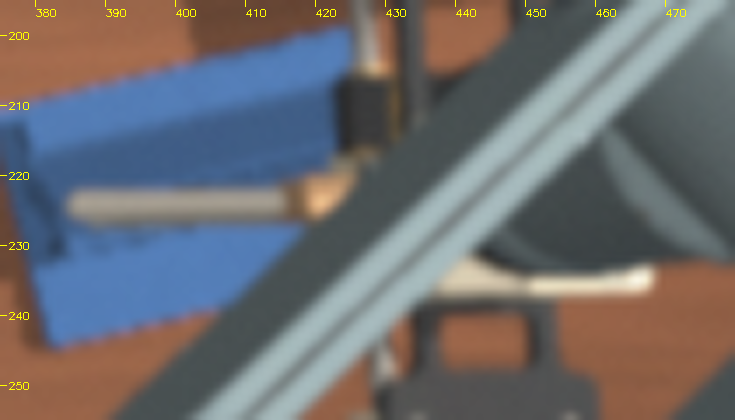

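```bash
python3 - <<'E'
from h import *
from scipy.optimize import least_squares
g0=np.array([480,-380,170.])+[-.2,1.07,-1.95]+[0,0,120]
c=lambda x,y,x0,y0,k:((x+.5)/k-.5+x0,(y+.5)/k-.5+y0)
obs=[('side',c(266,592,225,205,6),(0,-108,108)),('side',c(258,740,225,205,6),(0,-75,0)),('top',c(70,202,375,195,7),(0,108,108))]
def pose(p):
    Rm=(R.from_euler('z',p[3])*R.from_euler('x',p[2])).as_matrix()
    return Rm,g0+[p[4],0,0]-Rm@[0,p[0],120+p[1]]
def f(p):
    Rm,F=pose(p)
    return np.concatenate([proj(n,Rm@np.array(m,float)+F)[0]-uv for n,uv,m in obs]+[[p[4]*.2,p[3]*10,p[1]*.1]])
s=least_squares(f,[0,0,0,0,0]);print(s.x,s.fun.round(2));Rm,F=pose(s.x)
over('side',cv2.imread('pics/side2.png'),CARD,F,Rm,225,205,90,130,5,'pics/s2.png')
over('top',cv2.imread('pics/top2.png'),CARD,F,Rm,375,195,105,60,7,'pics/t2.png')
E
```

```text
[ 5.67338424e-01 -1.80041577e+00 -5.08984677e-03 -2.06476997e-04
  1.04055994e+00] [-0.83  0.09  1.04 -0.08 -0.02  0.25  0.21 -0.   -0.18]
```

View pics/s2.png

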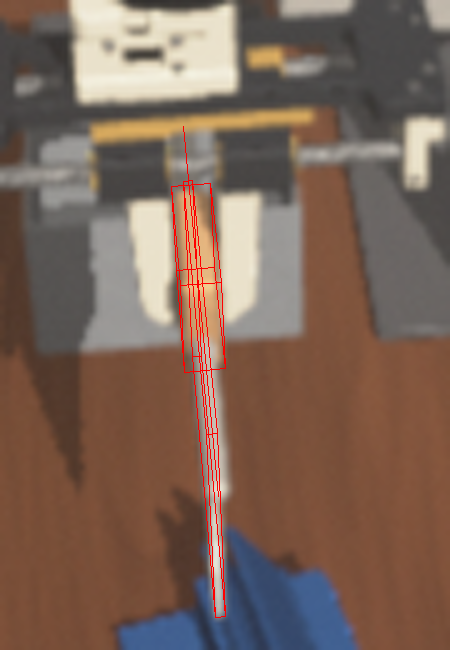

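View pics/t2.png

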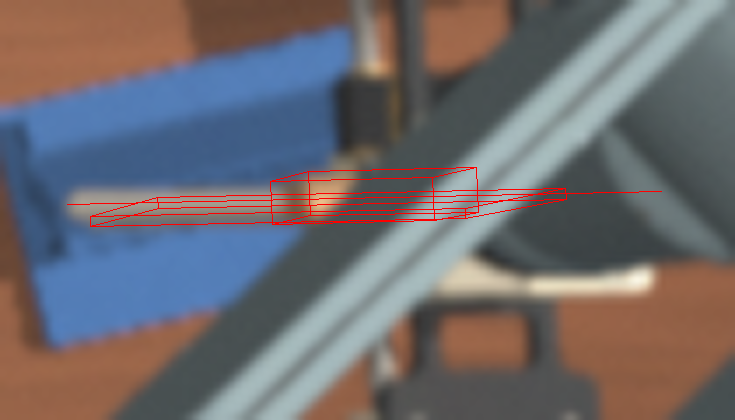

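```bash
python3 - <<'E'
from h import *
from bench import robot
np.set_printoptions(precision=2,suppress=True)
T=robot.current_t
p,o=tool(Rcard(0),[480,-380,310]); robot.move_linear(p,o,speed=200)
Rr,f=cardpan(-.09,47.5,35,90,-30); p,o=tool(Rr,f); robot.move_ptp(p,o); print(T(),robot.current_tcp_pos(),p,robot.current_contact_force())
for n in("side","top"):
    d=robot.get_image(n); cv2.imwrite(f"pics/{n}3.png",d["img"])
f=f+robot.current_tcp_pos()-p
over('side',cv2.imread('pics/side3.png'),CARD,f,Rr,225,70,140,145,5,'pics/s3.png')
over('top',cv2.imread('pics/top3.png'),CARD,f,Rr,210,100,130,170,4,'pics/t3.png')
E
```

```text
12.2083 [604.82  44.52 397.37] [604.75  45.45 397.64] [ 0.26 -0.69 -2.87]
```

View pics/s3.png

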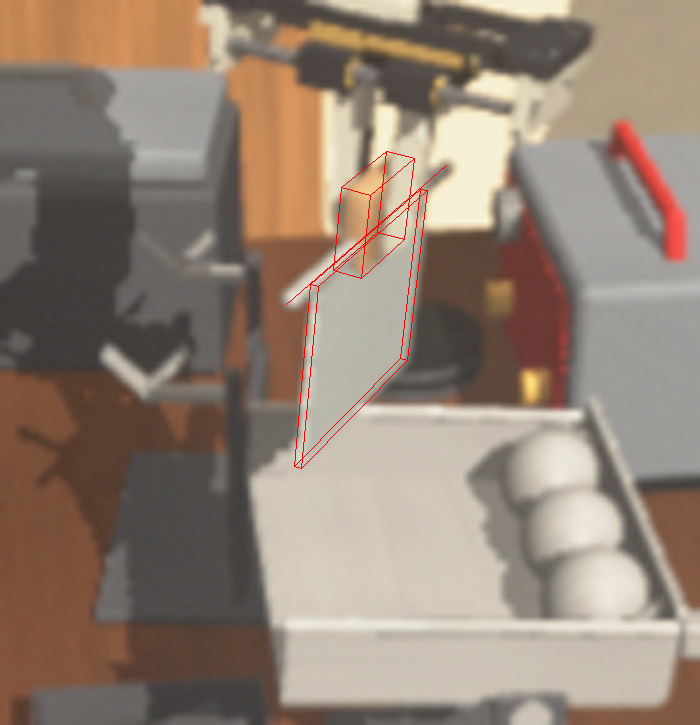

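View pics/t3.png

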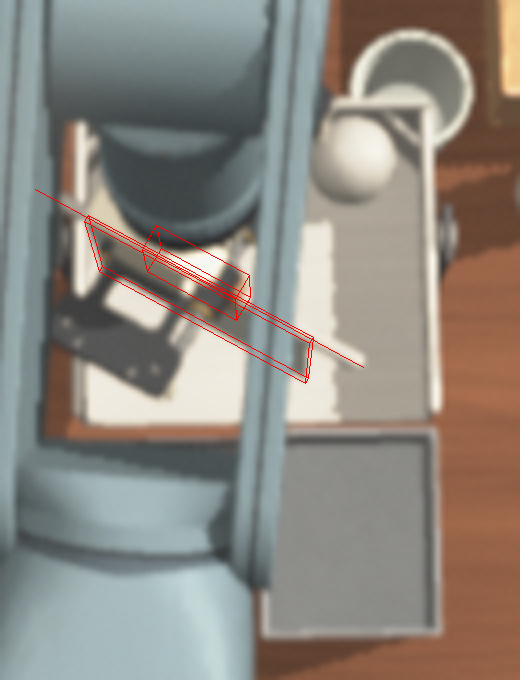

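```bash
python3 - <<'E'
from h import *
from bench import robot
np.set_printoptions(precision=2,suppress=True)
T=robot.current_t
Rr,f=cardpan(-.09,47.5,35,15,-30); p,o=tool(Rr,f); print(robot.move_linear(p,o,speed=80,f_stop=15)); print(T(),robot.current_tcp_pos()-p,robot.current_contact_force())
robot.sleep(.2); F0=robot.current_contact_force();print(F0)
Rr,f=cardpan(-.09,47.5,35,-6,-30); p,o=tool(Rr,f); print(robot.move_linear(p,o,speed=15,f_stop=5)); print(T(),(robot.current_tcp_pos()-p)@Rr,robot.current_contact_force())
robot.sleep(.3); print((robot.current_tcp_pos()-p)@Rr,robot.current_contact_force())
for n in("side","top"):
    d=robot.get_image(n); cv2.imwrite(f"pics/{n}4.png",d["img"])
f=f+robot.current_tcp_pos()-p
over('side',cv2.imread('pics/side4.png'),CARD,f,Rr,225,110,140,110,5,'pics/s4.png')
over('top',cv2.imread('pics/top4.png'),CARD,f,Rr,210,100,130,170,4,'pics/t4.png')
E
```

```text
False
13.3917 [ 0.33 -0.05  0.67] [ 1.22  0.58 -3.52]
[ 0.23  0.   -3.38]
True
14.5583 [-0.   -0.24  5.86] [-0.23 -1.41  5.21]
[ 0.06 -0.26  5.81] [-0.02  0.12  5.76]
```

View pics/s4.png

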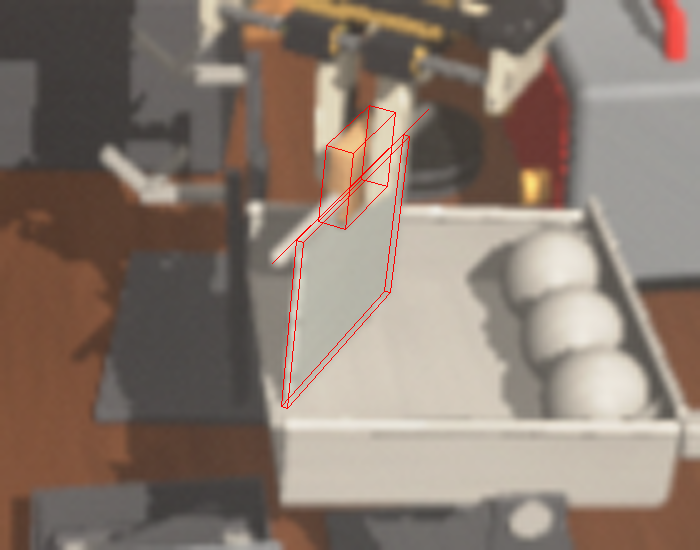

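View pics/t4.png

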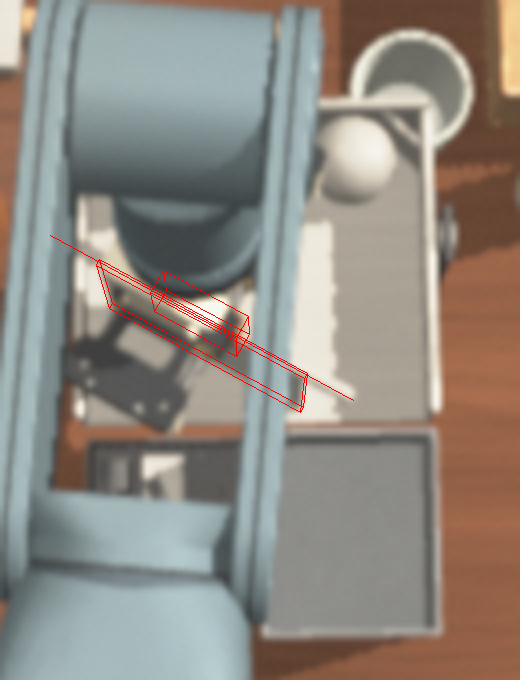

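```bash
cat > tip.py <<'E'
from h import *
from bench import robot
import sys
np.set_printoptions(precision=2,suppress=True)
def tip(a,b,n,speed,z=-1.5,tag='',fs=25,pic=1):
    for i,th in enumerate(np.linspace(a,b,n+1)[1:]):
        Rr,f=cardpan(th,47.5,35,z,-30); p,o=tool(Rr,f)
        r=robot.move_linear(p,o,speed=speed,f_stop=fs)
        print(round(th,3),round(robot.current_t(),2),r,(robot.current_tcp_pos()-p)@Rr,robot.current_contact_force(),flush=True)
        if pic:
            d=robot.get_image("side"); cv2.imwrite(f"pics/tip{tag}{i}.png",d["img"])
        if r: break
E
python3 - <<'E'
from tip import *
tip(-.09,.03,3,8,tag='a')
cv2.imwrite('pics/tA.png',np.hstack([cv2.resize(cv2.imread(f'pics/tipa{i}.png')[60:280,215:395],None,fx=1.45,fy=1.45) for i in range(3)]))
E
```

```text
-0.05 15.68 False [-0.13 -0.06  1.91] [-1.9   0.31  8.99]
-0.01 16.52 False [-0.09 -0.07  1.94] [-2.07 -0.38  8.36]
0.03 17.38 False [-0.08 -0.1   1.9 ] [-2.53 -0.82  8.32]
```

View pics/tA.png

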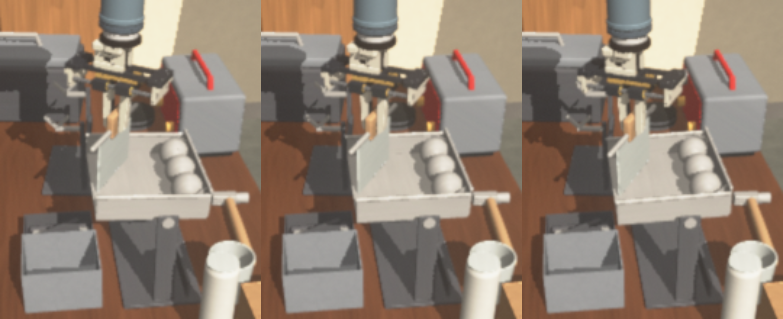

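```bash
python3 - <<'E'
from tip import *
tip(.03,.15,4,5,tag='b')
cv2.imwrite('pics/tB.png',np.hstack([cv2.resize(cv2.imread(f'pics/tipb{i}.png')[90:280,225:365],None,fx=1.4,fy=1.4) for i in range(4)]))
E
```

```text
0.06 18.35 False [-0.03 -0.19  1.71] [-3.88 -1.43  7.55]
0.09 19.32 False [-0.02 -0.21  1.64] [-3.1  -1.43  7.66]
0.12 20.3 False [-0.02 -0.17  1.55] [-4.52 -0.91  8.37]
0.15 21.27 False [ 0.02 -0.19  1.44] [-3.42 -0.43  7.04]
```

View pics/tB.png

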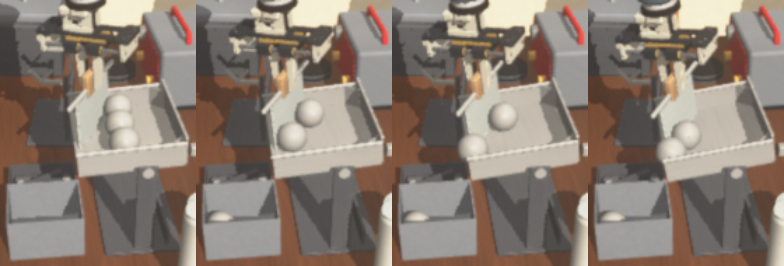

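```bash
python3 - <<'E'
from tip import *
tip(.15,.27,4,5,tag='c')
cv2.imwrite('pics/tC.png',np.hstack([cv2.resize(cv2.imread(f'pics/tipc{i}.png')[90:280,225:365],None,fx=1.4,fy=1.4) for i in range(4)]))
E
```

```text
0.18 22.25 False [ 0.04 -0.21  1.39] [-3.57 -0.83  7.06]
0.21 23.23 False [ 0.03 -0.18  1.34] [-5.05 -1.28  6.27]
0.24 24.2 False [ 0.03 -0.17  1.29] [-5.05 -1.02  6.54]
0.27 25.18 False [ 0.04 -0.18  1.27] [-5.69 -1.6   6.44]
```

View pics/tC.png

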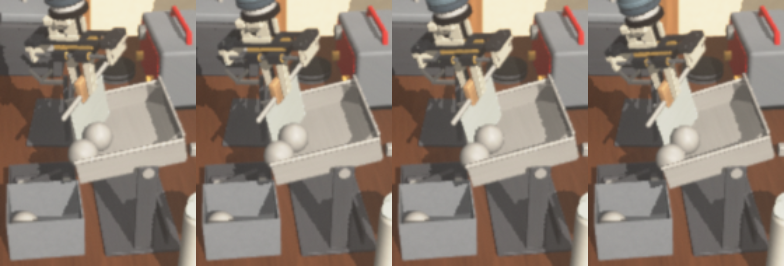

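```bash
python3 - <<'E'
from tip import *
d=robot.get_image("top"); cv2.imwrite("pics/top5.png",d["img"])
crop('pics/top5.png',200,110,140,150,4,'pics/t5.png')
crop('pics/tipc3.png',225,90,140,140,4,'pics/s5.png')
E
```

```text
(no output)
```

View pics/t5.png

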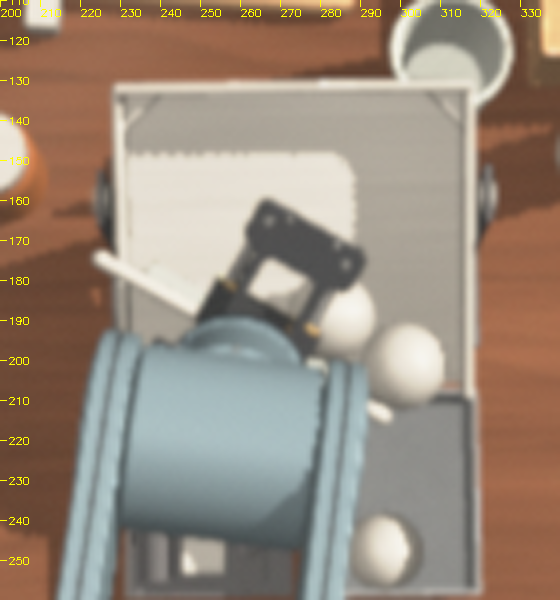

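View pics/s5.png

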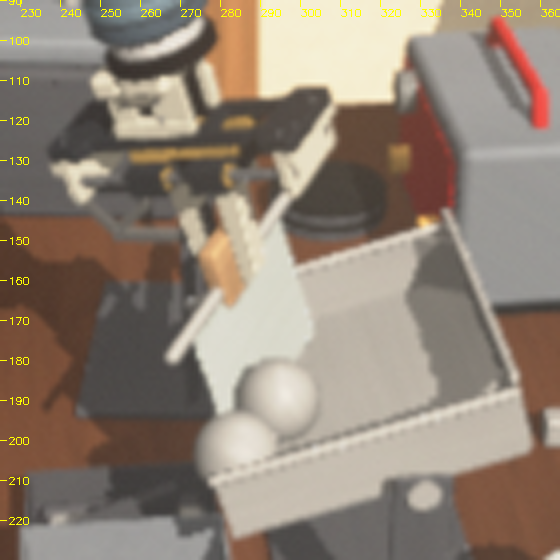

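```bash
python3 - <<'E'
from tip import *
tip(.27,.45,5,7,tag='d')
cv2.imwrite('pics/tD.png',np.hstack([cv2.resize(cv2.imread(f'pics/tipd{i}.png')[90:280,225:365],None,fx=1.1,fy=1.1) for i in range(5)]))
E
```

```text
0.306 26.09 False [ 0.04 -0.2   1.21] [-5.72 -1.78  6.18]
0.342 26.96 False [ 0.04 -0.17  1.14] [-5.55 -1.52  5.47]
0.378 27.82 False [ 0.04 -0.16  1.08] [-5.95 -0.98  5.6 ]
0.414 28.69 False [ 0.07 -0.14  1.13] [-6.42 -0.84  7.18]
0.45 29.56 False [ 0.09 -0.18  1.28] [-8.35 -1.9   8.83]
```

View pics/tD.png

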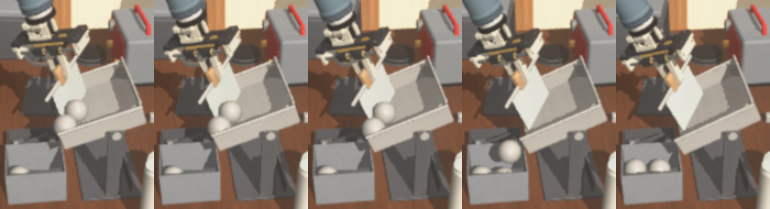

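```bash
python3 - <<'E'
from tip import *
tip(.45,.57,2,20,tag='e',fs=15)
robot.sleep(.4)
for n in("side","top"):
    d=robot.get_image(n); cv2.imwrite(f"pics/{n}6.png",d["img"])
print(robot.current_t(),robot.current_contact_force())
crop('pics/top6.png',200,110,140,150,4,'pics/t6.png')
crop('pics/side6.png',215,100,150,150,4,'pics/s6.png')
E
```

```text
0.51 30.15 False [ 0.02 -0.2   1.05] [-7.8  -1.86  6.5 ]
0.57 30.56 True [0.66 0.13 2.3 ] [-1.37 -0.31  2.93]
31.1083 [-5.3  -0.18  6.25]
```

View pics/t6.png

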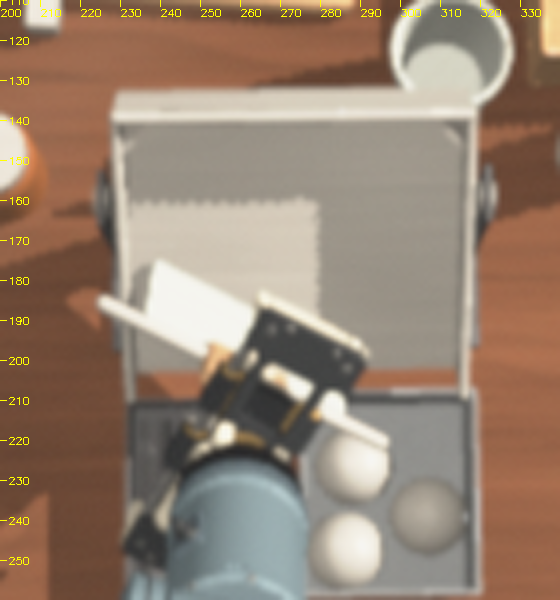

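View pics/s6.png

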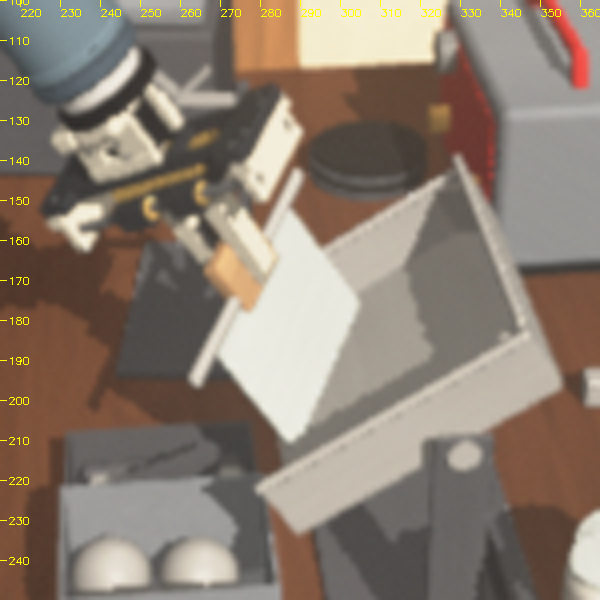

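```bash
python3 - <<'E'
from h import *
for th in(.45,.5,.56):
    Rp,o=pan(th); print(th,[proj('side',o+Rp@np.array(q)).round(1).tolist()[0] for q in((0,-118,45.),(0,-118,-2),(208,-118,45))])
E
```

```text
0.45 [[278.2, 217.8], [285.9, 229.7], [350.1, 185.0]]
0.5 [[278.6, 219.8], [287.1, 231.3], [348.7, 184.2]]
0.56 [[279.2, 222.2], [288.6, 233.1], [347.0, 183.5]]
```

```bash
python3 - <<'E'
from tip import *
from h import *
ps=[]
for a,b in [((251,117),(93.5,228)),((266.5,117.5),(96,208)),((245,140),(163,238)),((262,140),(165.5,217.5))]:
    x,_=tri(np.array(a)-.5,np.array(b)-.5); ps.append(x)
ps=np.array(ps);print(ps); L=(ps[0]+ps[1])/2;Rr_=(ps[2]+ps[3])/2; print(L,Rr_,(L+Rr_)/2)
for z in (30,90):
    Rr,f=cardpan(.56,47.5,35,z,-30); p,o=tool(Rr,f); robot.move_linear(p,o,speed=60 if z==30 else 150)
print(robot.current_t(),robot.current_contact_force())
p,o=tool(Rcard(-15),[470,150,270]); robot.move_ptp(p,o); print(robot.current_t())
p,o=tool(Rcard(-8.8),[502.5,403.6,150]); pu=p+[0,0,90]; robot.move_ptp(pu,o); print(robot.current_t())
robot.move_linear(p,o,speed=100); robot.sleep(.2); print(robot.current_t(),robot.current_tcp_pos()-p,robot.current_contact_force())
for n in("side","top"):
    d=robot.get_image(n); cv2.imwrite(f"pics/{n}7.png",d["img"])
f=np.array([502.5,403.6,150])+robot.current_tcp_pos()-p
over('side',cv2.imread('pics/side7.png'),CARD,f,Rcard(-8.8),220,60,90,120,6,'pics/s7.png')
over('top',cv2.imread('pics/top7.png'),CARD,f,Rcard(-8.8),80,180,125,75,6,'pics/t7.png')
cv2.imwrite('pics/full7.png',np.vstack([cv2.resize(cv2.imread(f'pics/{n}7.png'),(400,300)) for n in('side','top')]))
E
```

```text
[[487.64 500.89 207.6 ]
 [543.77 496.41 204.38]
 [458.32 313.17 208.21]
 [514.65 306.69 207.97]]
[515.7  498.65 205.99] [486.48 309.93 208.09] [501.09 404.29 207.04]
32.325 [-0.67 -0.09 -3.33]
33.0917
34.1
35.35 [0.29 0.18 0.76] [ 0.76  0.16 -3.58]
```

View pics/s7.png

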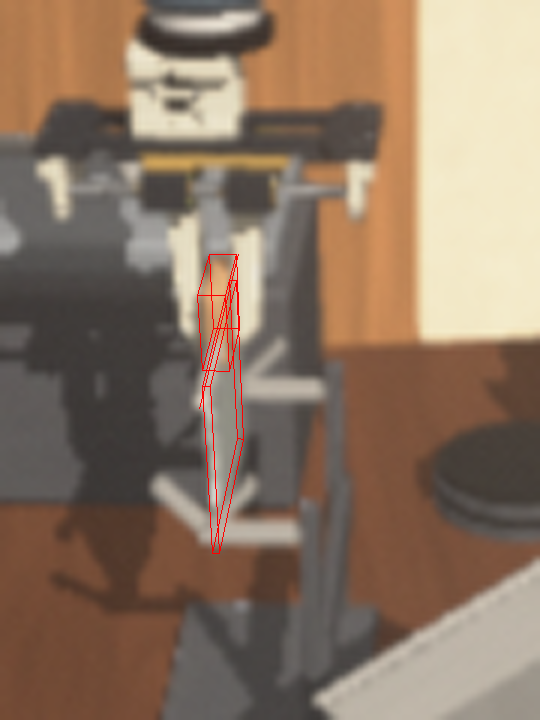

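View pics/t7.png

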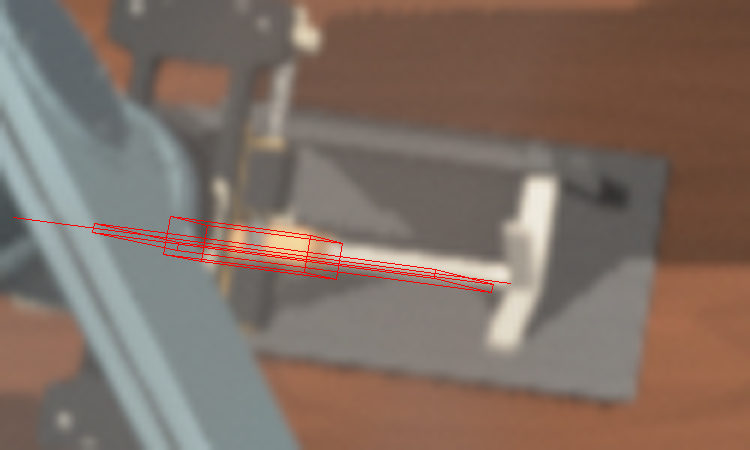

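View pics/full7.png

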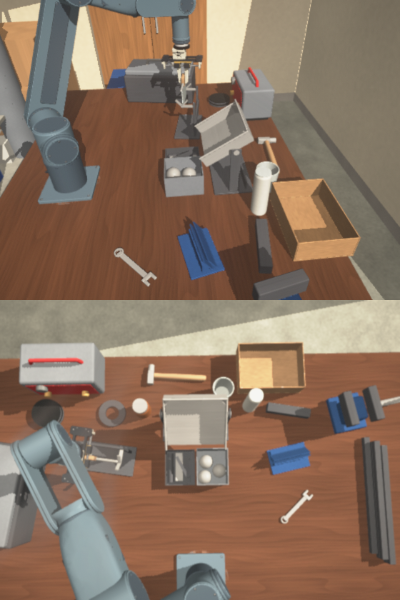

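```bash
python3 - <<'E'
from tip import *
np.set_printoptions(precision=2,suppress=True)
Rc=Rcard(-8.8)
tgt=np.array([500,404.,92]); p,o=tool(Rc,tgt); print(robot.move_linear(p,o,speed=60,f_stop=8)); robot.sleep(.1)
print(robot.current_t(),robot.current_tcp_pos()-p,robot.current_contact_force())
p2,o=tool(Rc,tgt-[0,0,14]); print(robot.move_linear(p2,o,speed=10,f_stop=4)); print(robot.current_t(),robot.current_tcp_pos()-[0,0,101],robot.current_contact_force()@Rc,robot.current_ft_torque())
robot.sleep(.2); print(robot.current_contact_force()@Rc)
for n in("side","top"):
    d=robot.get_image(n); cv2.imwrite(f"pics/{n}8.png",d["img"])
f=robot.current_tcp_pos()-Rc@[0,0,101]
crop('pics/side8.png',230,90,70,110,6,'pics/s8.png')
over('top',cv2.imread('pics/top8.png'),CARD,f,Rc,80,180,125,75,6,'pics/t8.png')
E
```

```text
False
36.6667 [0.31 0.14 0.64] [ 0.24 -0.39 -3.52]
True
37.6417 [500.14 403.96  81.77] [ 0.48 -0.27  5.28] [-0.05  0.08  0.01]
[0.33 0.43 6.16]
```

View pics/s8.png

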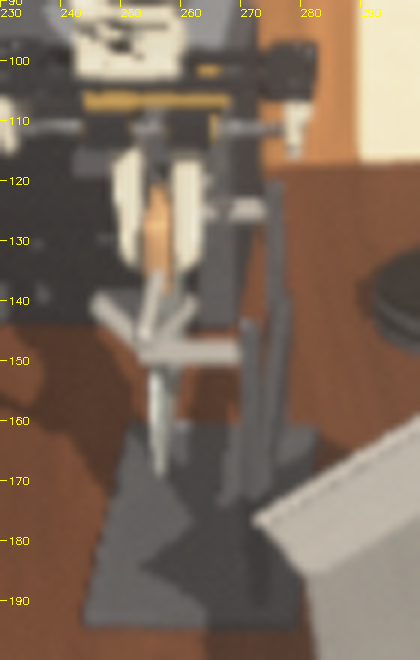

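View pics/t8.png

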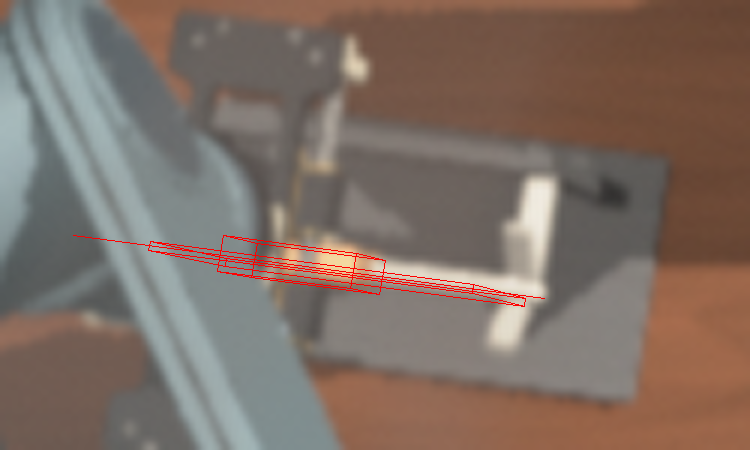

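```bash
python3 - <<'E'
from tip import *
robot.move_gripper(0.6); robot.sleep(.3)
p=robot.current_tcp_pos(); robot.move_linear(p+[0,0,130],speed=120,f_stop=10); print(robot.current_t())
robot.move_ptp([350,200,420],robot.current_eef_rot());robot.sleep(.3)
print(robot.current_t(),robot.current_contact_force())
for n in("side","top"):
    d=robot.get_image(n); cv2.imwrite(f"pics/{n}9.png",d["img"])
Rc=Rcard(-8.8)
over('side',cv2.imread('pics/side9.png'),CARD,np.array([501,404,82.]),Rc,230,90,70,110,6,'pics/s9.png')
crop('pics/top9.png',80,180,125,75,6,'pics/t9.png')
E
```

```text
40.2917
41.6583 [-0.11  0.04 -0.08]
```

View pics/s9.png

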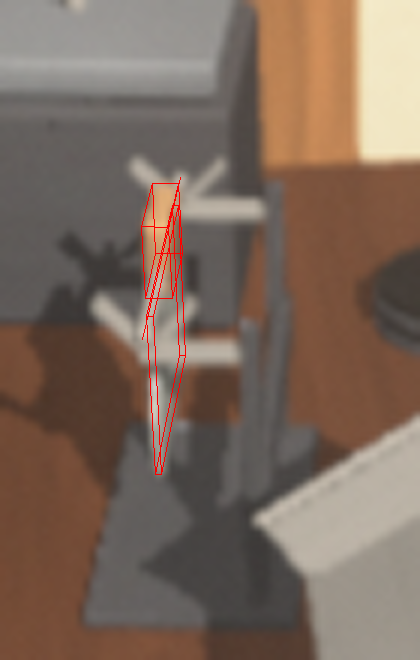

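View pics/t9.png

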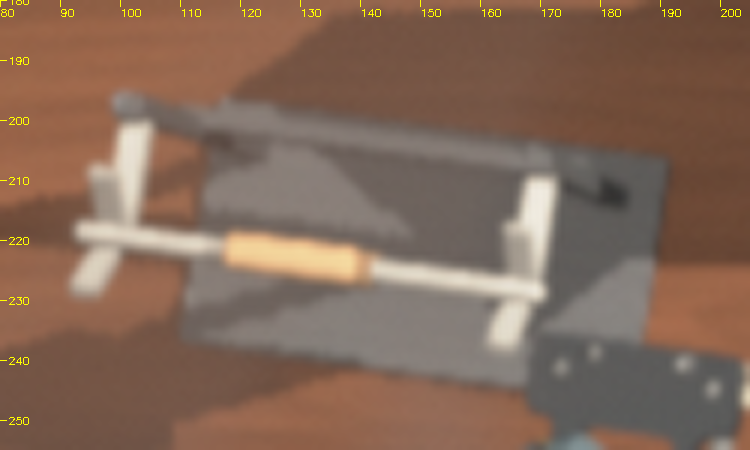

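View pics/top9.png

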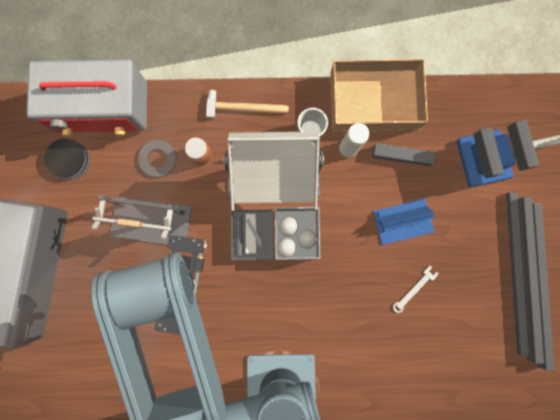

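```bash
python3 - <<'E'
from bench import robot
print(robot.current_t(),abs(robot.current_joint_vel()).max()); robot.hand_in()
E
```

```text
41.7583 0.006840721141380788
the job is handed in; nothing more can be done
```

The job is done and was handed in at 41.8 s of the 64 s allowed.

**What I did:**
- I drew the card out of its pocket by the grip.
- I stood it at 30° behind the mouth, leaving a gap of about 85 mm on the bin side.
- I pressed the pan down slowly, turning the card with it, until it met its stop.
- I lifted the card clear and hung it in the hooks.

**Last checks:**
- **Balls:** all three lie in the grey bin and none in the scrap tray. The bead held two of them at the gap until about 0.4 rad. Then they ran out.
- **Pan:** the side picture matched a tip of 0.56 rad while the card was at the stop. The last picture shows it still tipped.
- **Card:** the bar met the hooks at the expected height (foot 81.8 mm against 82 mm) with almost no sideways force. The last pictures show it upright, with both ends seated and about equal overhang.
- **Robot and bystanders:** the arm was clear of everything and still. By eye, the bystanders look unmoved in the top picture.

**Small disagreement:** with the card held above the hooks, the top picture put the bar about 3.5 mm further in x than my model. I allowed for it by eye and it did not affect the seating.

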